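# Snap the clip cover onto the open lamp driver box

### The arm

A 6-joint arm with a two-finger parallel gripper is mounted at the origin on a cart in front of the work surface, level with it; the furniture and walls round the work are solid. World frame = base frame: x ahead of the robot, y to its left, z up, the work surface at z = 0. Lengths are in m, angles in degrees, forces in N, time in s.
With the tool pointing down it reaches from about 0.35 to 0.875 m from the base axis. Payload 4.2 kg.
Tool frame: the origin (TCP) lies on the centre line of the jaws, within the pads' length; the fingertips stand 19 mm ahead of it and the grasp point (between the pads) is the TCP; z points along the fingers, y is the line along which they close (so a half turn about z gives the same grasp; the last joint's range is limited). The gripper opens to 87 mm and grips with 3 to 60 N. Pads are 19 mm wide; open, the fingers measure 117 mm over their backs; the gripper's body (75 mm by 190 mm) begins 51 mm behind the grasp point.
Start: joints at [-49.068, 22.042, 0.453, 0, -68.411, -14.817], TCP at [0.275, -0.561, 0.242] pointing down, gripper open.
Joint ranges: [-179.83, 179.83], [-69.29, 118.12], [-61.27, 80.66], [-181.25, 117.63], [-171.15, -9.14], [-177.46, 177.46]. Speed limits (degrees/s): [159.86, 159.86, 180, 180, 180, 180].

### API

Orientations are given as a 3x3 rotation matrix whose columns are the frame's x, y, z axes.
In Python, from station import sense, capture, finish_job, search_frame, masks_of gives the robot as it stands.
- The arm moves only by the tool drive_tool, never from a script. Its argument "rows" is a list of rows, each a list of 7 numbers: the opening in per cent of the stroke, from 0 (shut) to 100 (fully open), then the shift along the world's x, y, z in mm, then the turn, a rotation vector about the world's x, y, z in rad. In form: [[fingers, dx, dy, dz, wx, wy, wz], ...]. A call has 1 to 5 rows; each row shifts and turns the commanded pose from where the row before left it; what a row does not reach is not made up. A row lasts 1/12 s, in which the tool goes at most 41.7 mm and 7.16 degrees, less where a joint would pass 70% of its speed; a pose out of reach is approached as far as the arm can. A call is refused whole if a number of a shift passes 41.7 or a number of a turn 0.125, either way. A call with a gripper value outside its range is refused whole. The fingers move at their own pace and stop on an object; the grip force is fixed at half the most. Time passes only in rows, so rows that do not move let the fingers close. It gives the time, the measured TCP pose, the force, the opening and the grip force at its end, in the units of the state.
- sense(): the state, without advancing time (a new reading comes with each control period).
- capture(name): name is "scene" or "side" or "wrist"; returns a dict with "frame" (420x560x3 uint8, red, green, blue), "z_map" (420x560 float32, m along the optical axis (not along the pixel's ray), 0 where there is no reading), "fx", "fy", "cx", "cy" (pixels), "R" (3x3) and "t" (3): a world point X has camera coordinates R X + t; the wrist camera has in their place "T_tool_cam" (4x4, takes a point from camera to tool coordinates, whose origin is the TCP and whose axes are the flange's). Camera axes: x right, y down, z forward; pixel columns grow to the right and rows downward; lengths in m; the calibration is good to about 2 mm. A picture is of the moment at which its call begins: read the wrist's pose just before it.
- finish_job(): hands the job in; it is judged then, once.
Trained networks look in a picture, given as the dict that the camera call returned (one of the last four; its "shot" number tells which), for a name from the list of things; names that differ only in an ending like _2 or _b are one class to them, and where a whole thing is asked for, a point or a joint stands for the part that bears it (a point fixed in the world has none). Each returns a list of dicts, best first, with "p" (0 to 1); they miss things now and then, are a little off and sometimes report something else, mostly with a low value. They report only what shows in the picture. A call takes as long as a camera call.
- search_frame(label, picture): "xy" ([column, row] in pixels, amid what is visible of it).
- masks_of(label, picture): "region" (420x560 bool, what is visible of it) and "xy" ([column, row] in pixels, amid what is visible of it).
The state is a dict: "time_s": time; "joints": joint angles; "joint_velocities": joint speeds; "effort": joint torques, N m; "tcp_pos": TCP position; "ee_rot": TCP orientation; "wrist_force": force on the tool from outside, world axes, zero at the start; "moment": the same for the moment, N m; "gripper_width": opening from 0.0 (shut) to 1.0 (fully open); "gripper_force": force on a finger pad.
Only numpy, scipy, OpenCV 4.12 (cv2) and the standard library are available. Lean on these libraries where they do the work, as an engineer would, in place of code of your own. Each camera call takes 0.05 s, during which the arm holds its last target. There are 200 camera calls.

### The job

One of the two lamp driver boxes on the bench is still open. Take the longer of the two loose clip covers by its rib, set it over the open box the way the other box wears its cover, press it straight down until both clip arms have snapped under the box's rims and it sits flat, then let go. Leave the shorter cover where it stands.

Things in the scene. Friction and masses are not known exactly. Their poses are not given: they have to be found in the camera images.
- cover_rib (a point): Rib centre of the longer loose cover. White plate 111x78x4 mm; on top a grip rib 56 long, 16 wide, 26 high; at each end a rigid hooked arm reaching 46 mm below the plate, toes flared to 125 mm overall. Stands on its toes; both ends alike. Point: 13 mm over the plate's top, 17 over its underside, 63 over the bench. x along the rib, arm to arm; y across it (fingers close along y); z up.
- box_top (a point): Top centre of the open grey box, fixed to the bench: 68x54 mm, 62 mm high, green board inside; a steel rim with a round edge sticks out 16 mm from each end near the top (100 mm over both). Point: level with the top edge, 62 mm over the bench; cover home = rib centre 17 mm above it, plate on the walls. x from rim to rim: the cover's x lies along it, either way round. The other, same box is already covered, also fixed.
- rim_a (a joint): One of the open box's two alike rims: 50 mm wide, 6 thick, upper face 4 mm below the box's top. Slides inwards on a spring, 0 (out) to 0.015 m, as an arm's sloping toe is pushed down past it, then springs back over the hook. Snapping both takes about 5 to 10 N downwards. Toes catch the rims when the cover is within 7 mm of centred along x; the springs then centre it.
- short_cover_rib (a point): Rib centre of the shorter loose cover, which does not fit and stays where it is: same shape and height as the longer one but its plate is only 79 mm long (93 mm over the toes). Point 63 mm above the bench; axes as for the longer cover.

How it is judged:
By the outcome, as a careful person would: the job done as asked, in the order asked, and still so for the second after the job is handed in, with the robot touching nothing.
It also fails if it takes over 45 s, if anything falls off the work surface, if the arm or the gripper's body presses on something with over 40 N, if the wrist force passes 120 N, or if a joint passes its speed limit or range.

## Working session

There is one attempt and no reset: what is moved stays moved. The work goes in short steps, Python scripts to look and compute and a tool call to move; the robot and the scene stay as the last step left them, time stands still between calls to the robot, and variables do not carry over. Pictures are saved under pics/ and viewed, at most 10 in all, crops included, and the job is handed in when it is done.

Besides the shell and the picture viewer there is one more tool, called after "Call:" in YAML: its name, and indented under it one key for each argument. drive_tool: Moves the arm, as the interface text tells. Its arguments: {"type":"object","properties":{"rows":{"type":"array"}},"required":["rows"]}

```bash
mkdir -p pics; cat > h.py <<'E'
import numpy as np, cv2
from station import *
def world(c,u,v,z=None):
    z=c["z_map"][v,u] if z is None else z
    p=np.stack([(u-c["cx"])/c["fx"]*z,(v-c["cy"])/c["fy"]*z,z],-1)
    if "T_tool_cam" in c:
        T=np.array(c["T_tool_cam"]); s=c["s"]
        return (p@T[:3,:3].T+T[:3,3])@np.array(s["ee_rot"]).T+np.array(s["tcp_pos"])
    return (p-np.array(c["t"]))@np.array(c["R"])
def shot(n):
    s=sense(); c=capture(n); c["s"]=s; return c
def cloud(c,m):
    v,u=np.nonzero(m&(c["z_map"]>0)); return world(c,u,v)
E
python3 - <<'E'
from h import *
cs={n:shot(n) for n in("scene","side")}
cv2.imwrite("pics/a.png",cv2.resize(np.vstack([c["frame"][...,::-1] for c in cs.values()]),(560*5//7,600)))
for n,c in cs.items():
  cv2.imwrite(f"pics/{n}.png",c["frame"][...,::-1])
  for l in("cover_rib","short_cover_rib","box_top","rim_a"):
    for d in masks_of(l,c)[:3]:
      P=cloud(c,d["region"])
      if len(P)==0: continue
      top=P[P[:,2]>np.percentile(P[:,2],97)-.008]
      print(n,l,round(d["p"],2),np.round(d["xy"]),len(P),"med",np.median(P,0).round(3),"lo",np.percentile(P,2,0).round(3),"hi",np.percentile(P,98,0).round(3),"top",np.median(top,0).round(3))
    if l=="box_top": print([(round(d["p"],2),d["xy"],world(c,*np.round(d["xy"]).astype(int)).round(3)) for d in search_frame(l,c)])
E
```

```text
scene cover_rib 0.97 [254. 280.] 1605 med [0.415 0.143 0.049] lo [0.376 0.096 0.006] hi [0.484 0.177 0.076] top [0.428 0.137 0.074]
scene short_cover_rib 0.87 [165. 298.] 1542 med [0.455 0.326 0.049] lo [0.425 0.286 0.001] hi [0.508 0.363 0.076] top [0.464 0.326 0.074]
[(0.78, [374.0, 189.3], array([ 0.539, -0.268,  0.054]))]
scene rim_a 0.58 [376. 192.] 1011 med [ 0.558 -0.283  0.042] lo [ 0.517 -0.319  0.002] hi [ 0.608 -0.26   0.062] top [ 0.558 -0.29   0.057]
scene rim_a 0.4 [388. 187.] 46 med [ 0.52  -0.294  0.056] lo [ 0.513 -0.314  0.055] hi [ 0.527 -0.275  0.059] top [ 0.52  -0.294  0.056]
side cover_rib 0.9 [227. 192.] 361 med [0.412 0.135 0.053] lo [0.372 0.106 0.013] hi [0.486 0.181 0.081] top [0.428 0.132 0.076]
side short_cover_rib 0.75 [223. 160.] 221 med [0.443 0.314 0.05 ] lo [0.427 0.282 0.006] hi [0.478 0.355 0.074] top [0.446 0.316 0.069]
side box_top 0.94 [332. 284.] 1174 med [ 0.565 -0.297  0.042] lo [ 0.519 -0.321  0.001] hi [ 0.625 -0.261  0.064] top [ 0.56  -0.293  0.059]
[(0.9, [335.3, 284.1], array([ 0.571, -0.292,  0.042]))]
```

View pics/scene.png

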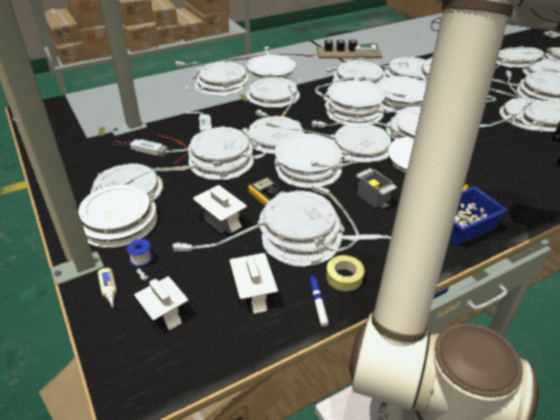

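View pics/side.png

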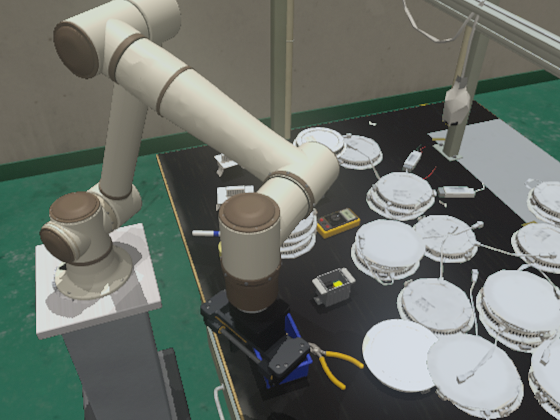

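The scene view shows the long cover at (254,280), the short cover at (163,300), the covered box at (220,207) and the open box at (376,188). In the side view the open box is at (333,285). The two views agree, with the cover's rib top at about 75 mm and the box top at about 60 mm. Next is a wrist look at the box, then the cover.

```bash
python3 - <<'E'
from h import *
c=shot("wrist");print(np.round(c["s"]["ee_rot"],3),np.round(c["T_tool_cam"],3),c["fx"])
E
```

```text
[[-0.898 -0.44   0.   ]
 [-0.44   0.898  0.   ]
 [-0.     0.    -1.   ]] [[-0.001 -0.959 -0.284  0.078]
 [ 1.    -0.001  0.    -0.   ]
 [-0.001 -0.284  0.959 -0.142]
 [ 0.     0.     0.     1.   ]] 322.22342757578565
```

Call:
drive_tool:
  rows:
    - [100,20,20,15,0,0,0]
    - [100,25,25,10,0,0,0]
    - [100,25,25,10,0,0,0]
    - [100,25,25,10,0,0,0]
    - [100,25,25,0,0,0,0]

```text
time_s: 1.07
tcp_pos: [0.3966, -0.4408, 0.2892]
ee_rot: [[-0.898, -0.44, 0.003], [-0.44, 0.898, -0.003], [-0.002, -0.005, -1.0]]
wrist_force: [0.2, -0.5, 0.8]
gripper_width: 1.0
gripper_force: 0.0
```

Call:
drive_tool:
  rows:
    - [100,25,25,0,0,0,0]
    - [100,25,25,0,0,0,0]
    - [100,25,25,0,0,0,0]
    - [100,20,25,0,0,0,0]
    - [100,15,20,0,0,0,0]

```text
time_s: 1.48
tcp_pos: [0.5066, -0.3192, 0.2865]
ee_rot: [[-0.897, -0.441, 0.0], [-0.441, 0.897, 0.0], [-0.0, -0.0, -1.0]]
wrist_force: [-0.6, 0.4, 0.3]
gripper_width: 1.003
gripper_force: 0.0
```

```bash
cat > m.py <<'E'
import sys
from h import *
label,name,lo,hi=sys.argv[1],sys.argv[2],float(sys.argv[3]),float(sys.argv[4])
c=shot("wrist"); img=c["frame"][...,::-1].copy()
for d in masks_of(label,c)[:3]:
    P=cloud(c,d["region"])
    if len(P)<20: continue
    Q=P[(P[:,2]>lo)&(P[:,2]<hi)]
    print(round(d["p"],2),np.round(d["xy"]),len(P),len(Q),"z pct",np.percentile(P[:,2],[2,50,90,98]).round(4))
    if len(Q)<20: continue
    r=cv2.minAreaRect((Q[:,:2]*1000).astype(np.float32)); print("rect",np.round(r[0],1),np.round(r[1],1),round(r[2],1),"zmed",np.median(Q[:,2]).round(4))
    cv2.drawContours(img,cv2.findContours(d["region"].astype(np.uint8),0,1)[0],-1,(0,0,255),1)
cv2.imwrite(name,img)
E
python3 m.py box_top pics/wbox.png 0.048 0.07; python3 m.py rim_a pics/wrim.png 0.045 0.07
```

```text
0.97 [285. 228.] 3535 1638 z pct [0.003  0.0444 0.0605 0.0618]
rect [ 566.9 -292.9] [99.6 55.3] 6.1 zmed 0.0576
0.87 [296. 196.] 565 561 z pct [0.0546 0.0572 0.0583 0.0588]
rect [ 525.3 -296.7] [16.6 50. ] 6.3 zmed 0.0572
```

View pics/wbox.png

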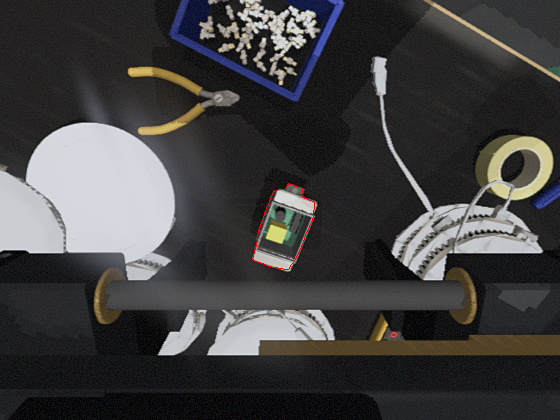

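Box centre is (567,-293) with yaw 6.1°. The 99.6 x 55 mm outline and 61 mm top match the text. Moving to the cover.

Call:
drive_tool:
  rows:
    - [100,-8,20,0,0,0,-0.03]
    - [100,-10,30,0,0,0,-0.03]
    - [100,-10,30,0,0,0,-0.03]
    - [100,-10,30,0,0,0,-0.03]
    - [100,-10,30,0,0,0,-0.03]

```text
time_s: 2.1
tcp_pos: [0.4558, -0.1813, 0.2866]
ee_rot: [[-0.955, -0.297, 0.0], [-0.297, 0.955, -0.0], [0.0, -0.0, -1.0]]
wrist_force: [1.5, 0.8, 0.1]
gripper_width: 0.996
gripper_force: 0.0
```

Call:
drive_tool:
  rows:
    - [100,-10,30,0,0,0,-0.03]
    - [100,-10,30,0,0,0,-0.03]
    - [100,-10,30,0,0,0,-0.03]
    - [100,-10,30,0,0,0,-0.03]
    - [100,-10,30,0,0,0,-0.03]

```text
time_s: 2.52
tcp_pos: [0.4061, -0.0312, 0.2869]
ee_rot: [[-0.988, -0.151, 0.001], [-0.151, 0.988, 0.0], [-0.001, -0.0, -1.0]]
wrist_force: [0.2, 0.9, 0.9]
gripper_width: 0.997
gripper_force: 0.0
```

Call:
drive_tool:
  rows:
    - [100,-10,30,0,0,0,0]
    - [100,-10,30,0,0,0,0]
    - [100,-10,30,0,0,0,0]
    - [100,-10,30,0,0,0,0]
    - [100,-10,15,0,0,0,0]

```text
time_s: 2.93
tcp_pos: [0.3568, 0.105, 0.287]
ee_rot: [[-0.988, -0.155, 0.001], [-0.155, 0.988, 0.001], [-0.001, 0.001, -1.0]]
wrist_force: [0.6, -0.5, -0.0]
gripper_width: 1.001
gripper_force: 0.0
```

```bash
python3 m.py cover_rib pics/wc.png 0.038 0.056; python3 m.py cover_rib pics/wc2.png 0.068 0.085;python3 -c "
from h import *
print(sense()['tcp_pos'])"
```

```text
0.61 [299. 237.] 5060 4100 z pct [0.0072 0.0497 0.0738 0.076 ]
rect [435.2 134.4] [ 77.9 110.9] 75.8 zmed 0.0496
0.75 [301. 238.] 4966 608 z pct [0.0076 0.0497 0.0741 0.0761]
rect [435.3 134.3] [16.5 55.8] 75.7 zmed 0.0752
[0.35715661 0.10322762 0.28681305]
```

View pics/wc.png

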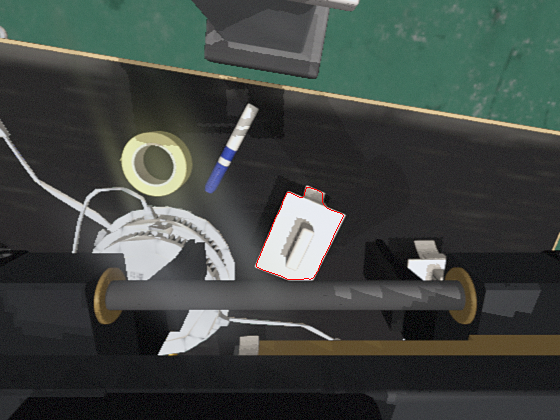

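Cover centre is (435.2,134.4), long axis at -14.2°, plate 111x78 mm (so it is the longer one), rib top at 75.5 mm. TCP will grip at z≈72 mm so the fingertips clear the plate.

```bash
python3 - <<'E'
from h import *
c=shot("scene"); P=cloud(c,np.ones((420,560),bool))
for n,x,y,a in(("cover",.435,.134,75.8),("box",.567,-.293,96.1)):
    a=np.radians(a); d=P[:,:2]-[x,y]; l=d@[np.cos(a),np.sin(a)]; w=d@[np.sin(a),-np.cos(a)]
    m=(abs(l)<.12)&(abs(w)<.065)&~((abs(w)<.065)&(abs(l)<.045)); print(n,np.percentile(P[m][:,2],[50,90,99,100]).round(3))
E
```

```text
cover [0.001 0.078 0.379 0.439]
box [0.    0.003 0.005 0.006]
```

Call:
drive_tool:
  rows:
    - [40,16,6,-15,0,0,-0.08]
    - [40,16,6,-25,0,0,-0.08]
    - [40,16,7,-25,0,0,-0.08]
    - [40,15,6,-25,0,0,-0.08]
    - [40,15,6,-25,0,0,-0.083]

```text
time_s: 3.6
tcp_pos: [0.4365, 0.1335, 0.1704]
ee_rot: [[-0.968, 0.251, 0.0], [0.251, 0.968, 0.0], [-0.0, 0.0, -1.0]]
wrist_force: [-0.2, -0.2, 0.6]
gripper_width: 0.705
gripper_force: 0.0
```

Call:
drive_tool:
  rows:
    - [40,0,0,-20,0,0,0]
    - [40,0,0,-15,0,0,0]
    - [40,0,0,-10,0,0,0]
    - [40,0,0,0,0,0,0]

```text
time_s: 3.93
tcp_pos: [0.4344, 0.1325, 0.1241]
ee_rot: [[-0.969, 0.248, -0.005], [0.248, 0.969, -0.003], [0.004, -0.004, -1.0]]
wrist_force: [-0.9, -0.1, 0.3]
gripper_width: 0.431
gripper_force: 0.0
```

Call:
drive_tool:
  rows:
    - [40,0,1,-20,0,0,0]
    - [40,0,0,-18,0,0,0]
    - [40,0,0,-12,0,0,0]
    - [40,0,0,0,0,0,0]
    - [40,0,0,0,0,0,0]

```text
time_s: 4.35
tcp_pos: [0.4357, 0.1352, 0.0769]
ee_rot: [[-0.969, 0.246, -0.0], [0.246, 0.969, -0.0], [-0.0, -0.0, -1.0]]
wrist_force: [0.5, 0.6, 0.8]
gripper_width: 0.4
gripper_force: 0.0
```

```bash
python3 -c "
from h import *
s=sense();print(s['tcp_pos'],s['gripper_width'],s['wrist_force'])
c=shot('wrist');cv2.imwrite('pics/g.png',c['frame'][...,::-1])"
```

```text
[0.4357195  0.13515233 0.0768581 ] 0.40046553789857064 [0.49495808 0.58596471 0.84146072]
```

View pics/g.png

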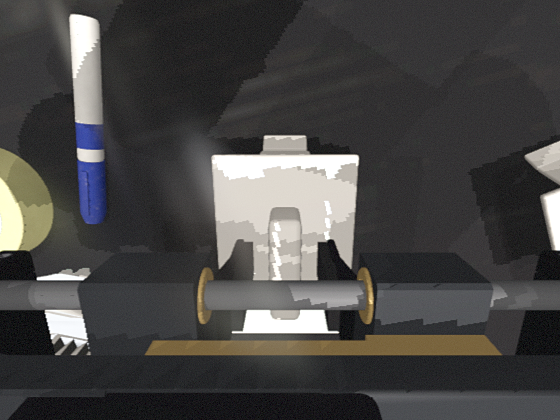

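The rib runs through (285,262), centred between the fingers at (240,260) and (330,260) and square with the picture. Going down 4 mm to z≈0.073 and closing.

Call:
drive_tool:
  rows:
    - [40,0,0,-4,0,0,0]
    - [40,0,0,0,0,0,0]
    - [0,0,0,0,0,0,0]
    - [0,0,0,0,0,0,0]
    - [0,0,0,0,0,0,0]

```text
time_s: 4.82
tcp_pos: [0.4353, 0.136, 0.0729]
ee_rot: [[-0.97, 0.244, 0.001], [0.244, 0.97, 0.0], [-0.0, 0.001, -1.0]]
wrist_force: [0.4, 0.2, 0.6]
gripper_width: 0.252
gripper_force: 0.0
```

Call:
drive_tool:
  rows:
    - [0,0,0,0,0,0,0]
    - [0,0,0,0,0,0,0]
    - [0,0,0,0,0,0,0]

```text
time_s: 5.07
tcp_pos: [0.4352, 0.1359, 0.0727]
ee_rot: [[-0.97, 0.244, 0.0], [0.244, 0.97, 0.0], [-0.0, 0.0, -1.0]]
wrist_force: [-0.3, -0.1, 1.1]
gripper_width: 0.184
gripper_force: 30.0
```

Gripped: 16 mm opening, 30 N. Lifting, then carrying to the box.

Call:
drive_tool:
  rows:
    - [0,0,0,15,0,0,0]
    - [0,0,0,30,0,0,0]
    - [0,0,0,35,0,0,0]
    - [0,0,0,35,0,0,0]
    - [0,0,0,35,0,0,0]

```text
time_s: 5.48
tcp_pos: [0.4345, 0.1355, 0.2238]
ee_rot: [[-0.97, 0.245, -0.001], [0.245, 0.97, -0.0], [0.001, -0.001, -1.0]]
wrist_force: [1.5, 0.9, -1.7]
gripper_width: 0.179
gripper_force: 30.0
```

Call:
drive_tool:
  rows:
    - [0,5,-15,20,0,0,0]
    - [0,8,-25,10,0,0,0.02]
    - [0,8,-25,0,0,0,0.02]
    - [0,8,-25,0,0,0,0.02]
    - [0,8,-25,0,0,0,0.02]

```text
time_s: 5.9
tcp_pos: [0.4719, 0.0198, 0.2526]
ee_rot: [[-0.986, 0.165, 0.0], [0.165, 0.986, 0.001], [0.0, 0.001, -1.0]]
wrist_force: [0.7, 0.5, 0.0]
gripper_width: 0.181
gripper_force: 30.0
```

Call:
drive_tool:
  rows:
    - [0,8,-25,0,0,0,0.03]
    - [0,8,-25,0,0,0,0.03]
    - [0,8,-25,0,0,0,0.03]
    - [0,8,-25,0,0,0,0.03]
    - [0,8,-25,0,0,0,0.03]

```text
time_s: 6.32
tcp_pos: [0.5119, -0.1054, 0.252]
ee_rot: [[-1.0, 0.016, -0.001], [0.016, 1.0, 0.0], [0.001, 0.0, -1.0]]
wrist_force: [0.0, -0.4, -0.7]
gripper_width: 0.182
gripper_force: 30.0
```

Call:
drive_tool:
  rows:
    - [0,8,-25,0,0,0,0.03]
    - [0,8,-25,0,0,0,0.03]
    - [0,8,-25,0,0,0,0.03]
    - [0,8,-25,0,0,0,0.033]
    - [0,8,-25,0,0,0,0]

```text
time_s: 6.73
tcp_pos: [0.552, -0.2303, 0.2518]
ee_rot: [[-0.994, -0.107, -0.001], [-0.107, 0.994, 0.001], [0.001, 0.001, -1.0]]
wrist_force: [0.7, 0.6, -0.0]
gripper_width: 0.179
gripper_force: 30.0
```

Call:
drive_tool:
  rows:
    - [0,8,-25,0,0,0,0]
    - [0,7,-20,0,0,0,0]
    - [0,0,-19,0,0,0,0]
    - [0,0,0,0,0,0,0]
    - [0,0,0,0,0,0,0]

```text
time_s: 7.15
tcp_pos: [0.5666, -0.2937, 0.2513]
ee_rot: [[-0.995, -0.104, -0.002], [-0.104, 0.995, 0.001], [0.002, 0.001, -1.0]]
wrist_force: [-0.8, 0.4, -0.6]
gripper_width: 0.18
gripper_force: 30.0
```

```bash
python3 - <<'E'
from h import *
c=shot("wrist"); s=c["s"]
for d in masks_of("cover_rib",c)[:2]:
    P=(cloud(c,d["region"])-np.array(s["tcp_pos"]))@np.array(s["ee_rot"])
    Q=P[abs(P[:,2]-.022)<.006]  # plate top in tool z
    print(d["p"],d["xy"],len(P),len(Q),np.percentile(Q,[1,99],0).round(4), np.median(Q,0).round(4))
    A=np.c_[Q[:,:2],np.ones(len(Q))]; print("plane",np.linalg.lstsq(A,Q[:,2],rcond=None)[0].round(4))
cv2.imwrite("pics/h.png",c["frame"][...,::-1]); print(s["tcp_pos"])
d=shot("side");cv2.imwrite("pics/hs.png",cv2.resize(d["frame"][150:350,220:440,::-1],None,fx=2.5,fy=2.5))
E
```

```text
0.93 [284.4, 207.5] 16683 12893 [[-0.0535 -0.0384  0.0217]
 [ 0.0547  0.0374  0.025 ]] [ 0.0319 -0.0007  0.0234]
plane [0.0023 0.0028 0.0233]
[ 0.56659931 -0.29370263  0.25128651]
```

View pics/hs.png

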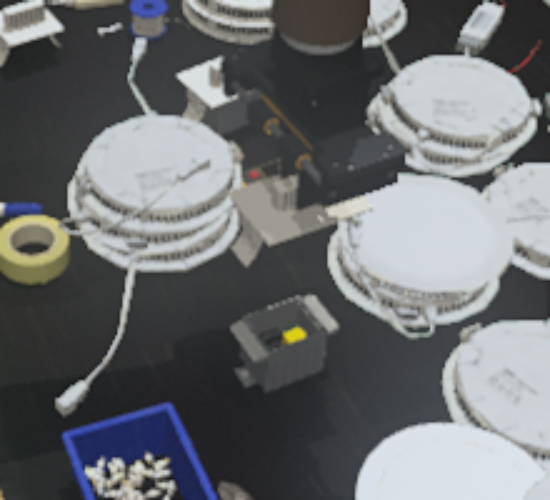

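The crop shows the cover held level above the box, plate at about (285,215) and box at (285,340). In the hand it is centred to within 1 mm. The home TCP height works out to z≈0.089.

Call:
drive_tool:
  rows:
    - [0,0,1,-25,0,0,0]
    - [0,0,0,-30,0,0,0]
    - [0,0,0,-25,0,0,0]
    - [0,0,0,-18,0,0,0]
    - [0,0,0,0,0,0,0]

```text
time_s: 7.72
tcp_pos: [0.5646, -0.29, 0.1501]
ee_rot: [[-0.994, -0.106, -0.008], [-0.106, 0.994, 0.004], [0.008, 0.004, -1.0]]
wrist_force: [-0.4, 0.7, -1.6]
gripper_width: 0.181
gripper_force: 30.0
```

Call:
drive_tool:
  rows:
    - [0,0,0,-6,0,0,0]
    - [0,0,0,-6,0,0,0]
    - [0,0,0,-6,0,0,0]
    - [0,0,0,-5,0,0,0]
    - [0,0,0,0,0,0,0]

```text
time_s: 8.13
tcp_pos: [0.5667, -0.2919, 0.1309]
ee_rot: [[-0.994, -0.105, -0.001], [-0.105, 0.994, 0.001], [0.001, 0.001, -1.0]]
wrist_force: [0.7, -0.5, -1.6]
gripper_width: 0.185
gripper_force: 30.0
```

Call:
drive_tool:
  rows:
    - [0,0,0,-5,0,0,0]
    - [0,0,0,-5,0,0,0]
    - [0,0,0,-5,0,0,0]
    - [0,0,0,-5,0,0,0]
    - [0,0,0,0,0,0,0]

```text
time_s: 8.55
tcp_pos: [0.5666, -0.2921, 0.1104]
ee_rot: [[-0.994, -0.105, -0.002], [-0.105, 0.994, 0.0], [0.002, 0.001, -1.0]]
wrist_force: [0.6, 0.2, -1.0]
gripper_width: 0.179
gripper_force: 30.0
```

Call:
drive_tool:
  rows:
    - [0,0,0,-5,0,0,0]
    - [0,0,0,-4,0,0,0]
    - [0,0,0,-4,0,0,0]
    - [0,0,0,-3,0,0,0]
    - [0,0,0,0,0,0,0]

```text
time_s: 8.97
tcp_pos: [0.5669, -0.2922, 0.0948]
ee_rot: [[-0.994, -0.106, -0.001], [-0.106, 0.994, 0.0], [0.001, 0.0, -1.0]]
wrist_force: [0.5, -0.6, -0.0]
gripper_width: 0.182
gripper_force: 30.0
```

Call:
drive_tool:
  rows:
    - [0,0,0,-2,0,0,0]
    - [0,0,0,-2,0,0,0]
    - [0,0,0,0,0,0,0]

```text
time_s: 9.22
tcp_pos: [0.5664, -0.2917, 0.0902]
ee_rot: [[-0.994, -0.105, -0.002], [-0.105, 0.994, 0.001], [0.002, 0.001, -1.0]]
wrist_force: [-0.2, 0.9, -1.6]
gripper_width: 0.181
gripper_force: 30.0
```

Call:
drive_tool:
  rows:
    - [0,0,0,-1,0,0,0]
    - [0,0,0,-1,0,0,0]
    - [0,0,0,-1,0,0,0]
    - [0,0,0,0,0,0,0]

```text
time_s: 9.55
tcp_pos: [0.5672, -0.2921, 0.0888]
ee_rot: [[-0.994, -0.106, 0.0], [-0.106, 0.994, -0.0], [-0.0, -0.0, -1.0]]
wrist_force: [-0.5, 0.1, 0.7]
gripper_width: 0.182
gripper_force: 30.0
```

Call:
drive_tool:
  rows:
    - [0,0,0,-1,0,0,0]
    - [0,0,0,-1,0,0,0]
    - [0,0,0,0,0,0,0]

```text
time_s: 9.8
tcp_pos: [0.5673, -0.2922, 0.0887]
ee_rot: [[-0.994, -0.106, 0.001], [-0.106, 0.994, -0.001], [-0.001, -0.001, -1.0]]
wrist_force: [-2.7, 2.1, 8.3]
gripper_width: 0.182
gripper_force: 30.0
```

```bash
python3 - <<'E'
from h import *
s=sense(); print(s["tcp_pos"],s["wrist_force"])
c=shot("side");cv2.imwrite("pics/p.png",cv2.resize(c["frame"][230:330,270:400,::-1],None,fx=5,fy=5,interpolation=cv2.INTER_CUBIC))
E
```

```text
[ 0.56725457 -0.29215356  0.08868005] [-2.7118284   2.11607001  8.33342202]
```

View pics/p.png

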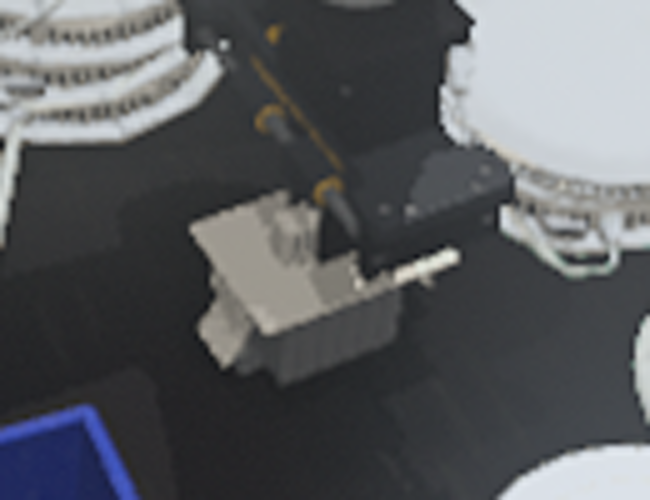

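The crop shows the plate flat on the box at about (300,280), near arm outside the box end at (225,335). The height has stopped at 0.0887, as predicted. A little more pressing, then relax, tug lightly to test the latch, and open.

Call:
drive_tool:
  rows:
    - [0,0,0,-1.5,0,0,0]
    - [0,0,0,0,0,0,0]
    - [0,0,0,0,0,0,0]

```text
time_s: 10.1
tcp_pos: [0.5672, -0.2921, 0.0886]
ee_rot: [[-0.994, -0.107, 0.001], [-0.107, 0.994, -0.001], [-0.001, -0.001, -1.0]]
wrist_force: [-5.0, 3.8, 13.5]
gripper_width: 0.179
gripper_force: 30.0
```

Call:
drive_tool:
  rows:
    - [0,0,0,2,0,0,0]
    - [0,0,0,2.5,0,0,0]
    - [0,0,0,0,0,0,0]

```text
time_s: 10.35
tcp_pos: [0.5674, -0.2922, 0.0898]
ee_rot: [[-0.994, -0.106, 0.001], [-0.106, 0.994, -0.0], [-0.001, -0.0, -1.0]]
wrist_force: [-0.2, 0.2, -0.7]
gripper_width: 0.181
gripper_force: 30.0
```

Call:
drive_tool:
  rows:
    - [0,0,0,1.5,0,0,0]
    - [0,0,0,0,0,0,0]
    - [0,0,0,0,0,0,0]

```text
time_s: 10.6
tcp_pos: [0.567, -0.2922, 0.0906]
ee_rot: [[-0.994, -0.105, -0.001], [-0.105, 0.994, 0.0], [0.001, 0.0, -1.0]]
wrist_force: [0.8, -0.0, -1.2]
gripper_width: 0.183
gripper_force: 30.0
```

Call:
drive_tool:
  rows:
    - [0,0,0,1.5,0,0,0]
    - [0,0,0,0,0,0,0]
    - [0,0,0,0,0,0,0]

```text
time_s: 10.85
tcp_pos: [0.5667, -0.2921, 0.0912]
ee_rot: [[-0.994, -0.105, -0.001], [-0.105, 0.994, 0.001], [0.001, 0.001, -1.0]]
wrist_force: [2.0, -1.2, -8.2]
gripper_width: 0.185
gripper_force: 30.0
```

Call:
drive_tool:
  rows:
    - [0,0,0,1.5,0,0,0]
    - [0,0,0,0,0,0,0]
    - [0,0,0,0,0,0,0]

```text
time_s: 11.1
tcp_pos: [0.5667, -0.2921, 0.0913]
ee_rot: [[-0.995, -0.105, -0.002], [-0.105, 0.995, 0.001], [0.001, 0.001, -1.0]]
wrist_force: [3.6, -3.9, -14.8]
gripper_width: 0.182
gripper_force: 30.0
```

The upward tug is resisted at 14.8 N with only 2.5 mm of play, so both ends are latched. Seating it again, then opening.

Call:
drive_tool:
  rows:
    - [0,0,0,-3,0,0,0]
    - [0,0,0,-3,0,0,0]
    - [0,0,0,0,0,0,0]

```text
time_s: 11.35
tcp_pos: [0.5675, -0.2923, 0.089]
ee_rot: [[-0.994, -0.106, 0.001], [-0.106, 0.994, -0.001], [-0.001, -0.001, -1.0]]
wrist_force: [-0.1, -0.4, -1.2]
gripper_width: 0.184
gripper_force: 30.0
```

Call:
drive_tool:
  rows:
    - [40,0,0,0,0,0,0]
    - [40,0,0,0,0,0,0]
    - [40,0,0,0,0,0,0]
    - [40,0,0,0,0,0,0]
    - [40,0,0,0,0,0,0]

```text
time_s: 11.77
tcp_pos: [0.5672, -0.2922, 0.0884]
ee_rot: [[-0.994, -0.106, 0.0], [-0.106, 0.994, -0.0], [-0.0, -0.0, -1.0]]
wrist_force: [-0.2, -0.0, -0.9]
gripper_width: 0.383
gripper_force: 0.0
```

Call:
drive_tool:
  rows:
    - [40,0,0,10,0,0,0]
    - [40,0,0,25,0,0,0]
    - [40,0,0,35,0,0,0]
    - [40,0,0,35,0,0,0]
    - [40,0,0,35,0,0,0]

```text
time_s: 12.18
tcp_pos: [0.5668, -0.2922, 0.2304]
ee_rot: [[-0.994, -0.106, 0.0], [-0.106, 0.994, -0.0], [-0.0, -0.0, -1.0]]
wrist_force: [0.9, -0.4, 1.1]
gripper_width: 0.403
gripper_force: 0.0
```

Call:
drive_tool:
  rows:
    - [40,-25,0,20,0,0,0]
    - [40,-25,0,0,0,0,0]
    - [40,-15,0,0,0,0,0]
    - [40,0,0,0,0,0,0]
    - [40,0,0,0,0,0,0]

```text
time_s: 12.6
tcp_pos: [0.5018, -0.2924, 0.2494]
ee_rot: [[-0.994, -0.105, 0.002], [-0.105, 0.994, -0.001], [-0.002, -0.001, -1.0]]
wrist_force: [-0.1, -0.6, 0.0]
gripper_width: 0.401
gripper_force: 0.0
```

```bash
python3 m.py cover_rib pics/f.png 0.055 0.078;python3 m.py cover_rib pics/f2.png 0.082 0.11
```

```text
0.88 [279. 235.] 5899 4680 z pct [0.0229 0.0654 0.0905 0.092 ]
rect [ 560.9 -293.4] [96.9 78.1] 6.2 zmed 0.0653
0.8 [282. 231.] 5868 820 z pct [0.0238 0.0654 0.0905 0.0919]
rect [ 567.1 -292.9] [54.8 16.6] 6.1 zmed 0.091
```

View pics/f.png

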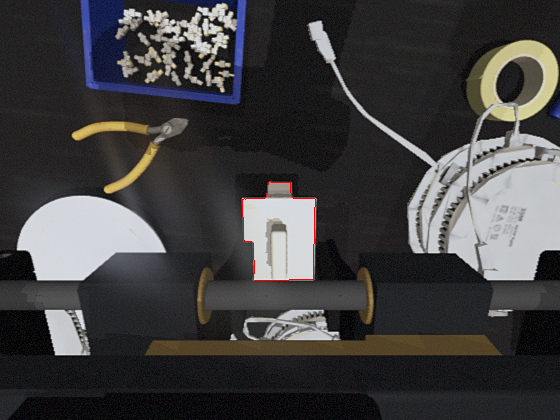

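The picture shows the cover on the box at (279,235). Plate top is at 65.4 mm and rib top at 91–92 mm (home). The rib is centred at (567.1,-292.9), yaw 6.1°, and the gripper is clear.

```bash
python3 -c "
from station import *
print(finish_job())"
```

```text
the job is handed in; nothing more can be done
None
```

The longer cover is snapped onto the open box and sits flat: a light upward tug held at 14.8 N before I let go. I left the shorter cover alone and handed the job in at about 13 s; no verdict was returned.

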